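# Prop the gauge case open on its over-centre stay and put the stamp away

## Task

Push up the lid of the grey gauge case by its front tab, gently, until its stay goes over centre and the lid stays open by itself; do not force it against its stop and do not let it fall shut. Then stand the wooden stamp upright on the floor of the case, in the free space in front of the gauges, let go and leave the lid open. Leave the other things on the bench where they are.

Things in the scene. Friction and masses are not known exactly. Their poses are not given: they have to be found in the camera images.
- gauge_case: Grey sheet-metal case fixed on levelling feet; origin under its middle, 6 mm above the bench; z up, front faces its own -x. 184 mm deep (x), 224 mm wide (y), rim 70 mm above the origin, walls 4 mm, lidded. A cradle with five steel gauges is fixed inside at the rear (x +29 to +75, y -55 to +55, top 48 mm above the origin). On the outside of its left (+y) wall, up to 30 mm out, sits the lid's stay.
- case_floor (a point): Middle of the free floor in front of the gauges, on the floor itself, 8 mm above the case's origin (a thin liner is drawn on it) and 42 mm in front of it. Free from 44 mm before to 60 mm behind this point and 108 mm to either side. Axes as the case.
- lid_hinge (a point): Middle of the lid's hinge line, 92 mm behind the case's origin and 70 mm above it; the line runs along the case's y. Axes are the lid's. Here works the stay: its setting is made by hand, differs each time and is NOT measured; the lid's balance point lies anywhere from 1.07 to 1.48 rad. Past it a spring roller draws the lid 0.05 rad further onto a firm stop and holds it there.
- lid (a joint): Lid angle in rad: 0 closed (level), grows as the front edge swings up and back; 1.57 is upright. Lid: flat pan, about 0.35 kg, 188 mm from hinge to front edge, top 12 mm above the hinge line when closed. It drops shut from anywhere below the balance point. Lifting takes about 2 N at the tab, the last 0.1 rad before balance 3 to 6 N; at the stop the force rises steeply, and over 20 N is forcing it.
- lid_tab (a point): On the underside of the lid's steel front tab: mid-width, 17 mm in front of the lid's edge, 205 mm from the hinge line and level with it when closed (76 mm above the bench). The tab is 56 mm wide, 8 mm thick, reaches 32 mm out from the lid and is clear underneath. Axes are the lid's: x from tab to hinge, y along the hinge, z out of its top face.
- stamp_center (a point): Centre (half-way up) of the wooden inspection stamp: a turned waisted handle 63 mm tall, 27 mm across at foot and 24 mm at head, 30 g, standing upright on the bench; z up.
- ink_pad: Bystander: flat ink pad 52 x 68 x 9 mm lying on the bench, origin under its centre.
- tape_roll: Bystander: roll of tape lying flat, 72 mm across, 18 mm high, origin under its centre.
- swab_jar: Bystander: jar of swabs, 53 mm across, 81 mm tall, origin under its centre.
There are look-alikes about, which are no part of the job. There is more than one size of the part that bears stamp_center; the job needs the smaller.

How it is judged:
By the outcome, as a careful person would: the job done as asked, in the order asked, and still so for the second after the job is handed in, with the robot touching nothing.
It also fails if it takes over 67 s, if anything falls off the work surface, if the arm or the gripper's body presses on something with over 40 N, if the wrist force passes 120 N, or if a joint passes its speed limit or range.

## Robot

A 6-joint arm with a two-finger parallel gripper is mounted at the origin on the work surface; the furniture and walls round the work are solid. World frame = base frame: x ahead of the robot, y to its left, z up, the work surface at z = 0. Lengths are in m, angles in degrees, forces in N, time in s.
With the tool pointing down it reaches from about 0.25 to 0.775 m from the base axis. Payload 4 kg.
Tool frame: the origin (TCP) lies midway between the tips of the shut fingers; the grasp point (between the pads) lies 19 mm behind it (arm.grip_depth is the distance from the TCP to the grasp point, in m); y points along the fingers, x is the direction in which the jaws open and shut, and the axes are right-handed (so a half turn about y gives the same grasp; the last joint's range is limited). The gripper opens to 94 mm and grips with 3 to 60 N. Pads are 16 mm wide; open, the fingers measure 119 mm over their backs; the gripper's body (75 mm by 177 mm) begins 78 mm behind the grasp point.
Start: joints at [-78.959, 4.996, 78.535, -0, 96.463, -5.907], TCP at [0.16, -0.526, 0.206] pointing down, gripper open.
Joint ranges: [-177.83, 177.83], [-43.37, 116.18], [15.69, 146.23], [-61.86, 241.86], [9.47, 152.12], [-147.06, 147.06]. Speed limits (degrees/s): [159.86, 159.86, 180, 180, 180, 180].

## Interface

Orientations are given as [roll, pitch, yaw] about the fixed x, y, z axes, in that order (R = Rz(yaw) Ry(pitch) Rx(roll)).
In Python, from workcell import arm gives the robot as it stands.
- The arm moves only by the tool move_arm, never from a script. Its argument "rows" is a list of rows, each an object of numbers: "x", "y", "z": the shift along the world's x, y, z in units of 25 cm (1.0 is 25 cm); "wx", "wy", "wz": the turn, a rotation vector about the world's x, y, z in units of 90 degrees (1.0 is 90 degrees); "claw": the opening, from 0 (shut) to 1 (fully open). In form: [{"x": .., "y": .., "z": .., "wx": .., "wy": .., "wz": .., "claw": ..}, ...]. A call has 1 to 5 rows; each row shifts and turns the commanded pose from where the row before left it; what a row does not reach is not made up. A row lasts 1/12 s, in which the tool goes at most 41.7 mm and 7.16 degrees, less where a joint would pass 70% of its speed; a pose out of reach is approached as far as the arm can. A call with a number of a shift or a turn outside -1 to 1 is refused whole. A call with a gripper value outside its range is refused whole. The fingers move at their own pace and stop on an object; the grip force is fixed at half the most. Time passes only in rows, so rows that do not move let the fingers close. It gives the time, the measured TCP pose, the force and the opening at its end, in the units of the state.
- arm.sense(): the state, without advancing time (a new reading comes with each control period).
- arm.grab_frame(name): name is "scene" or "top" or "wrist"; returns a dict with "image" (480x640x3 uint8, red, green, blue), "fx", "fy", "cx", "cy" (pixels), "D" ([k1, k2, p1, p2, k3] as OpenCV has them; the pictures are not rectified), "extrinsics" (4x4, takes a point from camera to world coordinates). Camera axes: x right, y down, z forward; pixel columns grow to the right and rows downward; lengths in m; the calibration is good to about 2 mm. A picture is of the moment at which its call begins. There is no depth.
- arm.hand_in(): hands the job in, once; it reports no verdict.
Trained networks look in a picture, given as the dict that the camera call returned (one of the last four; its "shot" number tells which), for a name from the list of things; names that differ only in an ending like _2 or _b are one class to them, and where a whole thing is asked for, a point or a joint stands for the part that bears it (a point fixed in the world has none). Each returns a list of dicts, best first, with "confidence" (0 to 1); they miss things now and then, are a little off and sometimes report something else, mostly with a low value. They report only what shows in the picture. A call takes as long as a camera call. They do not tell look-alikes from the thing itself.
- arm.recognise(picture, target): "at" ([x, y, z] in m, in the coordinates of the camera as it stood for that picture, good to about 4 mm: the middle of the surface that is visible of it).
- arm.place_of(picture, target): "at" ([x, y, z] in m, in the coordinates of the camera as it stood for that picture, good to about 4 mm: a listed point, or the origin of a listed thing).
The state is a dict: "t": time; "joint_pos": joint angles; "qvel": joint speeds; "joint_efforts": joint torques, N m; "tool_pos": TCP position; "eef_rot": TCP orientation; "contact_force": force on the tool from outside, world axes, zero at the start; "moment": the same for the moment, N m; "finger_gap": finger opening in m.
Only numpy, scipy, OpenCV 4.12 (cv2) and the standard library are available. Lean on these libraries where they do the work, as an engineer would, in place of code of your own. Each camera call takes 0.05 s, during which the arm holds its last target. There are 200 camera calls.

## Working session

There is one attempt and no reset: what is moved stays moved. The work goes in short steps, Python scripts to look and compute and a tool call to move; the robot and the scene stay as the last step left them, time stands still between calls to the robot, and variables do not carry over. Pictures are saved under pics/ and viewed, about 8 in all and at most 12, crops included, and the job is handed in when it is done.

Besides the shell and the picture viewer there is one more tool, called after "Request:" as name(argument=value, ...) on one line, values as JSON. move_arm: Moves the arm, as the interface text tells. Shifts and turns lie within -1 to 1; 1 stands for 25 cm of shift or 90 degrees of turn. Its arguments: {"type":"object","properties":{"rows":{"type":"array"}},"required":["rows"]}

```bash
mkdir -p pics; cat > h.py <<'E'
import numpy as np, cv2
from workcell import arm
np.set_printoptions(precision=4,suppress=True)
def w(f,p): return (f["extrinsics"]@np.r_[p,1])[:3]
def px(f,P):
    T=np.linalg.inv(f["extrinsics"]); c=(T@np.r_[P,1])[:3]
    K=np.array([[f["fx"],0,f["cx"]],[0,f["fy"],f["cy"]],[0,0,1]])
    return cv2.projectPoints(c.reshape(1,3),np.zeros(3),np.zeros(3),K,np.array(f["D"],float))[0].ravel()
def save(f,n): cv2.imwrite("pics/"+n,cv2.cvtColor(f["image"],cv2.COLOR_RGB2BGR))
def ray(f,u,v,z):
    K=np.array([[f["fx"],0,f["cx"]],[0,f["fy"],f["cy"]],[0,0,1]])
    n=cv2.undistortPoints(np.array([[[u,v]]],float),K,np.array(f["D"],float)).ravel()
    E=f["extrinsics"]; d=E[:3,:3]@np.r_[n,1]; o=E[:3,3]
    return o+d*(z-o[2])/d[2]
E
python3 - <<'E'
from h import *
ims=[]
for n in ["scene","top"]:
    f=arm.grab_frame(n); save(f,n+".png"); ims.append(f["image"])
    for t in ["gauge_case","case_floor","lid_hinge","lid_tab","stamp_center","ink_pad","tape_roll","swab_jar"]:
        for r in arm.place_of(f,t)[:4]:
            P=w(f,r["at"]); print(n,t,round(r["confidence"],2),P,px(f,P).round())
print(arm.sense())
E
```

```text
scene gauge_case 0.86 [ 0.5034 -0.2775  0.0052] [382. 212.]
scene lid_hinge 0.91 [ 0.5928 -0.3033  0.0756] [355. 173.]
scene lid_tab 0.86 [ 0.3948 -0.2366  0.0741] [424. 206.]
scene stamp_center 0.75 [0.4669 0.1025 0.0341] [316. 300.]
scene ink_pad 0.84 [ 0.3763  0.2372 -0.001 ] [323. 391.]
scene tape_roll 0.88 [ 0.4181 -0.0094 -0.0011] [368. 289.]
scene swab_jar 0.67 [0.5341 0.2647 0.001 ] [227. 361.]
top gauge_case 0.81 [ 0.5092 -0.2725  0.0071] [417. 261.]
top gauge_case 0.27 [ 0.5925 -0.3086  0.0766] [438. 221.]
top case_floor 0.57 [ 0.3819  0.2382 -0.0039] [203. 313.]
top lid_hinge 0.61 [ 0.5952 -0.3075  0.077 ] [437. 219.]
top lid_tab 0.73 [ 0.4022 -0.2363  0.0802] [409. 304.]
top stamp_center 0.62 [0.4044 0.1312 0.0414] [245. 303.]
top stamp_center 0.61 [ 0.5057 -0.2744  0.0075] [418. 262.]
top stamp_center 0.41 [0.4713 0.1016 0.032 ] [259. 275.]
top ink_pad 0.71 [0.3822 0.2357 0.002 ] [203. 313.]
top tape_roll 0.57 [ 0.418  -0.0119  0.0018] [308. 299.]
top swab_jar 0.91 [0.5342 0.2648 0.006 ] [193. 249.]
top swab_jar 0.27 [ 0.5074 -0.2753  0.012 ] [419. 261.]
{'t': 0.9, 'joint_pos': array([-78.9591,   4.9939,  78.5358,  -0.0002,  96.4654,  -5.907 ]), 'qvel': array([-0.1027, -0.0243,  0.1446, -0.0123,  0.0594,  0.0047]), 'joint_efforts': array([ -0.0005, -34.0035, -30.2603,   0.0717,   0.0235,   0.    ]), 'tool_pos': array([ 0.1603, -0.5261,  0.2055]), 'eef_rot': array([-90.0007,  -0.0048, -73.0521]), 'contact_force': array([-0.118 , -0.0965,  0.6202]), 'moment': array([-0.0157,  0.0293,  0.0285]), 'finger_gap': 0.09387203287465105}
```

View pics/scene.png

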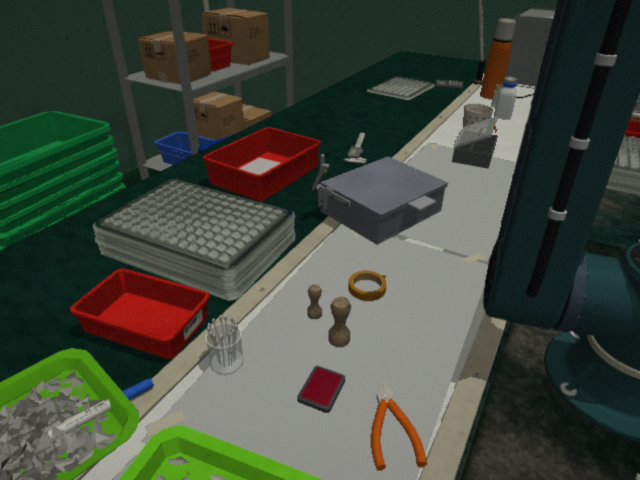

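View pics/top.png

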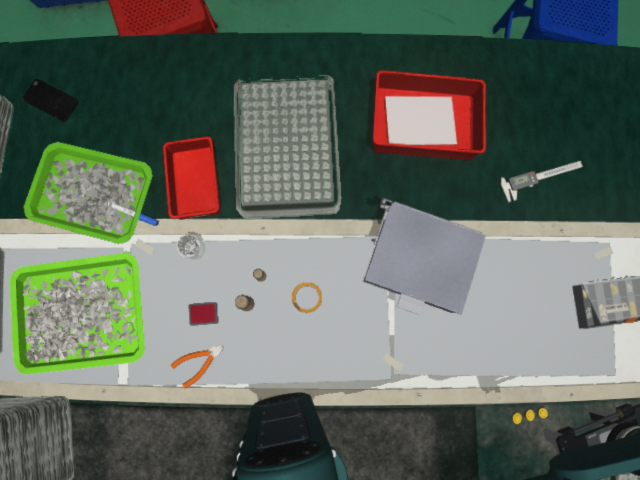

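The scene view shows the closed case with its tab around (424, 203), the small stamp at (316, 300) and the larger one at (340, 320). Both cameras agree on the case: heading is about -19°, hinge (0.593, -0.305) and tab front edge (0.385, -0.233). I'll move to a point in front of the tab.

Request:
move_arm(rows=[{"x": 0.067, "y": 0.125, "z": -0.02, "wz": -0.04, "claw": 0}, {"x": 0.067, "y": 0.125, "z": -0.02, "wz": -0.04, "claw": 0}, {"x": 0.067, "y": 0.125, "z": -0.02, "wz": -0.04, "claw": 0}, {"x": 0.067, "y": 0.125, "z": -0.02, "wz": -0.04, "claw": 0}, {"x": 0.067, "y": 0.125, "z": -0.02, "wz": -0.04, "claw": 0}])

```text
invalid input
```

Request:
move_arm(rows=[{"x": 0.067, "y": 0.125, "z": -0.02, "wz": -0.04, "claw": 0}, {"x": 0.067, "y": 0.125, "z": -0.02, "wz": -0.04, "claw": 0}, {"x": 0.067, "y": 0.125, "z": -0.02, "wz": -0.04, "claw": 0}, {"x": 0.067, "y": 0.125, "z": -0.02, "wz": -0.04, "claw": 0}, {"x": 0.067, "y": 0.125, "z": -0.02, "wz": -0.04, "claw": 0}])

```text
invalid input
```

Request:
move_arm(rows=[{"wx": -0.025, "wy": -0.072, "claw": 0}, {"wx": -0.025, "wy": -0.072, "claw": 0}, {"wx": -0.025, "wy": -0.072, "claw": 0}, {"wx": -0.025, "wy": -0.072, "claw": 0}, {"wx": -0.025, "wy": -0.072, "claw": 0}])

```text
invalid input
```

```bash
python3 - <<'E'
from h import *
s=arm.sense(); print(s)
from scipy.spatial.transform import Rotation as R
M=R.from_euler('xyz',s["eef_rot"],degrees=True).as_matrix(); print(M)
E
```

```text
{'t': 0.9, 'joint_pos': array([-78.9591,   4.9939,  78.5358,  -0.0002,  96.4654,  -5.907 ]), 'qvel': array([-0.1027, -0.0243,  0.1446, -0.0123,  0.0594,  0.0047]), 'joint_efforts': array([ -0.0005, -34.0035, -30.2603,   0.0717,   0.0235,   0.    ]), 'tool_pos': array([ 0.1603, -0.5261,  0.2055]), 'eef_rot': array([-90.0007,  -0.0048, -73.0521]), 'contact_force': array([-0.118 , -0.0965,  0.6202]), 'moment': array([-0.0157,  0.0293,  0.0285]), 'finger_gap': 0.09387203287465105}
[[ 0.2915  0.      0.9566]
 [-0.9566 -0.0001  0.2915]
 [ 0.0001 -1.     -0.    ]]
```

Likely every key must be present in each row.

Request:
move_arm(rows=[{"x": 0.067, "y": 0.125, "z": -0.02, "wx": 0, "wy": 0, "wz": -0.04, "claw": 0}, {"x": 0.067, "y": 0.125, "z": -0.02, "wx": 0, "wy": 0, "wz": -0.04, "claw": 0}, {"x": 0.067, "y": 0.125, "z": -0.02, "wx": 0, "wy": 0, "wz": -0.04, "claw": 0}, {"x": 0.067, "y": 0.125, "z": -0.02, "wx": 0, "wy": 0, "wz": -0.04, "claw": 0}, {"x": 0.067, "y": 0.125, "z": -0.02, "wx": 0, "wy": 0, "wz": -0.04, "claw": 0}])

```text
t: 1.32
tool_pos: [0.2445, -0.3684, 0.1803]
eef_rot: [-90.0, -0.0, -91.3]
contact_force: [1.0, -1.1, 0.3]
finger_gap: 0.0639
```

Request:
move_arm(rows=[{"x": 0.067, "y": 0.125, "z": -0.02, "wx": 0, "wy": 0, "wz": -0.04, "claw": 0}, {"x": 0.067, "y": 0.125, "z": -0.02, "wx": 0, "wy": 0, "wz": -0.04, "claw": 0}, {"x": 0.067, "y": 0.125, "z": -0.02, "wx": 0, "wy": 0, "wz": -0.04, "claw": 0}, {"x": 0.067, "y": 0.125, "z": -0.02, "wx": 0, "wy": 0, "wz": -0.04, "claw": 0}, {"x": 0.067, "y": 0.125, "z": -0.02, "wx": 0, "wy": 0, "wz": -0.04, "claw": 0}])

```text
t: 1.73
tool_pos: [0.3283, -0.2121, 0.1556]
eef_rot: [-89.9, -0.0, -109.3]
contact_force: [0.6, 0.2, -0.4]
finger_gap: 0.031
```

Request:
move_arm(rows=[{"x": 0, "y": 0, "z": 0, "wx": -0.025, "wy": -0.072, "wz": 0, "claw": 0}, {"x": 0, "y": 0, "z": 0, "wx": -0.025, "wy": -0.072, "wz": 0, "claw": 0}, {"x": 0, "y": 0, "z": 0, "wx": -0.025, "wy": -0.072, "wz": 0, "claw": 0}, {"x": 0, "y": 0, "z": 0, "wx": -0.025, "wy": -0.072, "wz": 0, "claw": 0}, {"x": 0, "y": 0, "z": 0, "wx": -0.025, "wy": -0.072, "wz": 0, "claw": 0}])

```text
t: 2.15
tool_pos: [0.3307, -0.2146, 0.1557]
eef_rot: [-55.6, 0.0, -108.8]
contact_force: [-30.8, 33.3, 15.2]
finger_gap: 0.001
```

```bash
python3 - <<'E'
from h import *
s=arm.sense(); print(s["joint_pos"],s["tool_pos"],s["contact_force"])
from scipy.spatial.transform import Rotation as R
M=R.from_euler('xyz',s["eef_rot"],degrees=True).as_matrix(); print(M)
f=arm.grab_frame("wrist"); save(f,"w1.png")
for t in ["lid_tab","lid_hinge","gauge_case"]:
    for r in arm.place_of(f,t)[:2]: print(t,r["confidence"],w(f,r["at"]))
E
```

```text
[-62.298  -43.4064 125.8077  24.0455  72.7487  44.3585] [ 0.3307 -0.2146  0.1557] [-30.848   33.2618  15.2011]
[[-0.3215  0.5348  0.7814]
 [-0.9469 -0.1815 -0.2654]
 [-0.0001 -0.8253  0.5647]]
lid_tab 0.8 [ 0.4061 -0.2388  0.0764]
gauge_case 0.59 [ 0.5049 -0.2748  0.0056]
```

Request:
move_arm(rows=[{"x": 0.1, "y": -0.04, "z": 0, "wx": 0.025, "wy": 0.072, "wz": 0, "claw": 0}, {"x": 0.1, "y": -0.04, "z": 0, "wx": 0, "wy": 0, "wz": 0, "claw": 0}])

```text
t: 2.52
tool_pos: [0.379, -0.2363, 0.1607]
eef_rot: [-61.8, -0.3, -109.2]
contact_force: [0.5, -1.8, 1.9]
finger_gap: 0.0004
```

```bash
python3 - <<'E'
from h import *
s=arm.sense(); print(s["joint_pos"],s["tool_pos"],s["contact_force"],s["moment"])
E
```

```text
[-50.3336 -29.8929 116.6516  14.9291  69.0803  56.38  ] [ 0.379  -0.2363  0.1607] [ 0.5169 -1.8408  1.885 ] [ 0.1488  0.1762 -0.031 ]
```

View pics/w1.png

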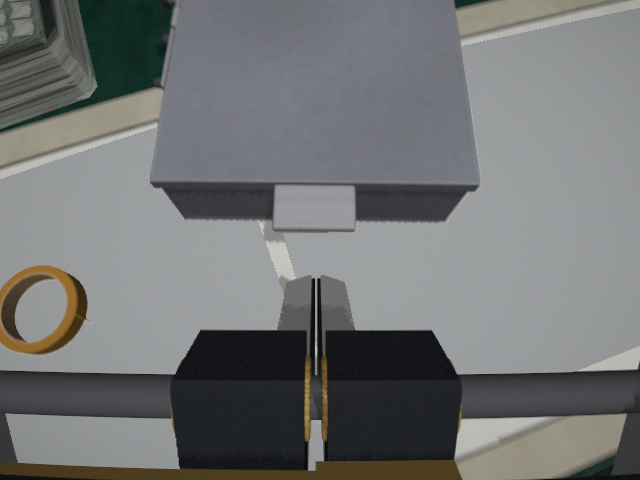

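```bash
cat > kin.py <<'E'
import numpy as np
from scipy.optimize import least_squares
from scipy.spatial.transform import Rotation as R
Q=np.array([[-78.9591,4.9939,78.5358,-0.0002,96.4654,-5.907],[-62.298,-43.4064,125.8077,24.0455,72.7487,44.3585],[-50.3336,-29.8929,116.6516,14.9291,69.0803,56.38]])
P=np.array([[.1603,-.5261,.2055],[.3307,-.2146,.1557],[.379,-.2363,.1607]])
rz=lambda a:R.from_euler('z',a,degrees=True).as_matrix()
ry=lambda a:R.from_euler('y',a,degrees=True).as_matrix()
def fk(p,q,s4=1):
    a1,d1,a2,a3,d4,d6=p
    M=rz(q[0]); x=M@[a1,0,d1]; M=M@ry(q[1]); x=x+M@[0,0,a2]; M=M@ry(q[2]); x=x+M@[a3,0,d4]
    M=M@rz(s4*q[3])@ry(q[4]); x=x+M@[0,0,d6]; return x,M[:,2]
best=None
for s in (1,-1):
  r=least_squares(lambda p:np.concatenate([(fk(p,q,s)[0]-x)*1000 for q,x in zip(Q,P)]+[(p-[0,.4,.4,0,.4,.25])*.5]),[0,.4,.4,0,.4,.25])
  if best is None or r.cost<best[0]: best=(r.cost,r.x,s)
p,s4=best[1],best[2]
lo=np.array([-177,-42,16.5,-61,10.5,-147]);hi=-lo*0+np.array([177,115,145,241,151,147])
def ik(pos,pitch,head,q0=Q[2]):
    d=np.array([np.cos(pitch)*np.cos(head),np.cos(pitch)*np.sin(head),-np.sin(pitch)])
    def e(q):
        x,z=fk(p,np.r_[q,0],s4); return np.r_[(x-pos)*100,(z-d)*10]
    r=least_squares(e,np.clip(q0[:5],lo[:5]+.1,hi[:5]-.1),bounds=(lo[:5],hi[:5]),x_scale=50.)
    return r.x,np.linalg.norm(r.fun)
if __name__=="__main__":
    np.set_printoptions(precision=4,suppress=True)
    print(best[0],p,s4,[fk(p,q,s4)[0]-x for q,x in zip(Q,P)],fk(p,Q[1],s4)[1])
    H=np.array([.593,-.305,.076]);h=np.radians(-19.2);xc=np.array([np.cos(h),np.sin(h),0])
    E=H-.22*xc
    for hd in (-19,-30,-5,10):
      for pd in (50,55,60,65,70):
        pr=np.radians(pd); pos=E+xc*(-.008*np.sin(pr)+.025*np.cos(pr)-.0)+np.array([0,0,-.008*np.cos(pr)-.025*np.sin(pr)])
        a=ik(pos,pr,np.radians(hd)); b=ik(pos-.04*xc,pr,np.radians(hd))
        print(hd,pd,pos,a[0].round(1),a[1].round(3),'| back',b[0].round(1),b[1].round(3))
E
python3 kin.py
```

```text
1775.6612087534304 [-0.0855  0.4534  0.5466  0.3391  0.5512  0.5204] 1 [array([-0.0554, -0.0117, -0.0028]), array([0.0081, 0.005 , 0.0021]), array([-0.0122, -0.0098,  0.0007])] [ 0.5348 -0.1815 -0.8253]
-19 50 [ 0.3946 -0.2359  0.0517] [-58.3 -13.9 127.9  39.3  40.1] 0.0 | back [-70.4 -19.2 131.   41.7  49. ] 0.0
-19 55 [ 0.3926 -0.2352  0.0509] [-51.4 -15.3 124.8  26.7  43.1] 0.0 | back [-59.8 -21.2 128.2  29.8  49.1] 0.0
-19 60 [ 0.3905 -0.2345  0.0503] [-46.  -14.8 121.2  17.9  47.8] 0.0 | back [-52.  -20.6 124.8  20.3  51.8] 0.0
-19 65 [ 0.3884 -0.2337  0.05  ] [-41.9 -13.  117.2  11.9  53.1] 0.0 | back [-46.2 -18.5 120.9  13.5  55.7] 0.0
-19 70 [ 0.3862 -0.233   0.0498] [-38.8 -10.3 113.    7.8  58.6] 0.0 | back [-41.9 -15.4 116.8   8.8  60.3] 0.0
-30 50 [ 0.3946 -0.2359  0.0517] [-33.2 -18.3 130.5   4.4  27.9] 0.0 | back [-39.6 -27.5 134.8  11.1  33.6] 0.0
-30 55 [ 0.3926 -0.2352  0.0509] [-32.7 -18.4 126.6   2.6  36.8] 0.0 | back [-37.1 -26.4 130.8   6.2  40.9] 0.0
-30 60 [ 0.3905 -0.2345  0.0503] [-32.3 -16.8 122.5   1.6  44.3] 0.0 | back [-35.6 -23.8 126.5   3.8  47.4] 0.0
-
[... 632 characters left out ...]
-56.9 -13.2 117.4  22.2  61.6] 0.0
-5 70 [ 0.3862 -0.233   0.0498] [-46.2  -7.5 110.8  14.7  62.2] 0.0 | back [-50.1 -12.  114.4  15.6  64.1] 0.0
10 50 [ 0.3946 -0.2359  0.0517] [-77.5   4.4 111.8  43.6  68.6] 0.0 | back [-84.4   2.6 113.8  42.2  72.7] 0.0
10 55 [ 0.3926 -0.2352  0.0509] [-71.    0.8 111.5  38.   66.8] 0.0 | back [-77.5  -1.6 113.9  37.4  70.5] 0.0
10 60 [ 0.3905 -0.2345  0.0503] [-64.4  -1.7 110.6  31.8  66. ] 0.0 | back [-70.1  -4.8 113.3  31.8  69.1] 0.0
10 65 [ 0.3884 -0.2337  0.05  ] [-57.7  -3.1 109.1  25.3  66.2] 0.0 | back [-62.6  -6.6 112.2  25.7  68.6] 0.0
10 70 [ 0.3862 -0.233   0.0498] [-51.4  -3.3 107.   19.   67.5] 0.0 | back [-55.4  -7.1 110.5  19.4  69.2] 0.0
```

```bash
sed -i 's/a1,d1,a2,a3,d4,d6=p/a1,d1,a2,a3,d4,d6,b=p/; s/M@\[a1,0,d1\]/M@[a1,b,d1]/; s/\[0,.4,.4,0,.4,.25\]/[0,.3,.4,0,.4,.25,.056]/g' kin.py; python3 kin.py | cut -c1-150
```

```text
0.007717848484839073 [0.0002 0.1529 0.4489 0.1009 0.4996 0.3506 0.0566] 1 [array([-0., -0.,  0.]), array([-0., -0., -0.]), array([ 0.,  0., -0.])] [ 0
-19 50 [ 0.3946 -0.2359  0.0517] [-55.3 -29.6 134.1  31.9  46.1] 0.0 | back [-61.9 -37.7 137.9  33.1  53.2] 0.0
-19 55 [ 0.3926 -0.2352  0.0509] [-52.3 -27.1 130.6  24.7  49. ] 0.0 | back [-58.  -34.7 134.4  26.2  54.7] 0.0
-19 60 [ 0.3905 -0.2345  0.0503] [-49.7 -24.3 127.   18.8  52.5] 0.0 | back [-54.4 -31.4 130.9  20.2  57. ] 0.0
-19 65 [ 0.3884 -0.2337  0.05  ] [-47.3 -21.3 123.4  13.9  56.4] 0.0 | back [-51.3 -27.9 127.4  15.1  59.9] 0.0
-19 70 [ 0.3862 -0.233   0.0498] [-45.1 -18.  119.8  10.   60.5] 0.0 | back [-48.6 -24.3 123.9  10.9  63.3] 0.0
-30 50 [ 0.3946 -0.2359  0.0517] [-45.7 -31.5 135.1  16.2  38.6] 0.0 | back [-51.1 -40.6 139.1  19.   45.1] 0.0
-30 55 [ 0.3926 -0.2352  0.0509] [-44.4 -28.6 131.4  11.9  43.7] 0.0 | back [-49.  -36.8 135.4  14.4  48.8] 0.0
-30 60 [ 0.3905 -0.2345  0.0503] [-43.2 -25.4 127.6   8.8  48.8] 0.0 | back [-47.2 -32.9 131.7  10.7  52.9] 0.0
-30 65 [ 0.3884 -0.2337  0.05  ] [-42.2 -22.1 123.9  
[... 580 characters left out ...]
-56.9 -24.6 125.5  21.6  64.7] 0.0
-5 70 [ 0.3862 -0.233   0.0498] [-49.2 -16.  118.3  15.4  63.9] 0.0 | back [-52.9 -22.  122.4  16.1  66.7] 0.0
10 50 [ 0.3946 -0.2359  0.0517] [-67.9 -14.8 124.9  43.   67.1] 0.0 | back [-73.8 -19.9 128.4  42.2  72. ] 0.0
10 55 [ 0.3926 -0.2352  0.0509] [-64.  -15.2 122.9  37.   66.5] 0.0 | back [-69.4 -20.4 126.5  36.6  70.9] 0.0
10 60 [ 0.3905 -0.2345  0.0503] [-60.1 -14.9 120.6  30.8  66.5] 0.0 | back [-65.  -20.3 124.4  30.9  70.3] 0.0
10 65 [ 0.3884 -0.2337  0.05  ] [-56.1 -14.1 118.3  24.8  67.1] 0.0 | back [-60.5 -19.5 122.2  25.   70.3] 0.0
10 70 [ 0.3862 -0.233   0.0498] [-52.2 -12.7 115.8  19.   68.4] 0.0 | back [-56.  -18.3 119.9  19.3  71. ] 0.0
```

Request:
move_arm(rows=[{"x": -0.13, "y": 0.07, "z": 0, "wx": 0, "wy": 0, "wz": 0, "claw": 0}, {"x": 0, "y": 0, "z": -0.147, "wx": 0, "wy": 0, "wz": 0, "claw": 0}, {"x": 0, "y": 0, "z": -0.147, "wx": 0, "wy": 0, "wz": 0, "claw": 0}, {"x": 0, "y": 0, "z": -0.147, "wx": 0, "wy": 0, "wz": 0, "claw": 0}, {"x": 0, "y": 0, "z": 0, "wx": 0, "wy": 0, "wz": 0, "claw": 0}])

```text
t: 2.93
tool_pos: [0.3423, -0.212, 0.0383]
eef_rot: [-62.8, 0.4, -108.8]
contact_force: [-1.0, 0.6, -0.6]
finger_gap: 0.0004
```

Request:
move_arm(rows=[{"x": 0.038, "y": -0.013, "z": 0, "wx": 0, "wy": 0, "wz": 0, "claw": 0}, {"x": 0.038, "y": -0.013, "z": 0, "wx": 0, "wy": 0, "wz": 0, "claw": 0}, {"x": 0.038, "y": -0.013, "z": 0, "wx": 0, "wy": 0, "wz": 0, "claw": 0}, {"x": 0, "y": 0, "z": 0, "wx": 0, "wy": 0, "wz": 0, "claw": 0}])

```text
t: 3.27
tool_pos: [0.3772, -0.2291, 0.051]
eef_rot: [-61.7, -0.1, -108.9]
contact_force: [0.0, 0.9, 0.8]
finger_gap: 0.0004
```

```bash
python3 - <<'E'
from h import *
s=arm.sense(); print(s["joint_pos"],s["tool_pos"],s["eef_rot"],s["contact_force"],s["moment"])
f=arm.grab_frame("wrist"); save(f,"w2.png")
for t in ["lid_tab","lid_hinge"]:
    for r in arm.place_of(f,t)[:2]: print(t,r["confidence"],w(f,r["at"]))
E
```

```text
[-50.0138 -25.6793 127.0675  17.231   55.0981  51.8552] [ 0.3772 -0.2291  0.051 ] [ -61.7491   -0.1429 -108.8669] [0.0464 0.9    0.7863] [0.1238 0.2367 0.0271]
lid_tab 0.9 [ 0.4048 -0.2368  0.0783]
```

View pics/w2.png

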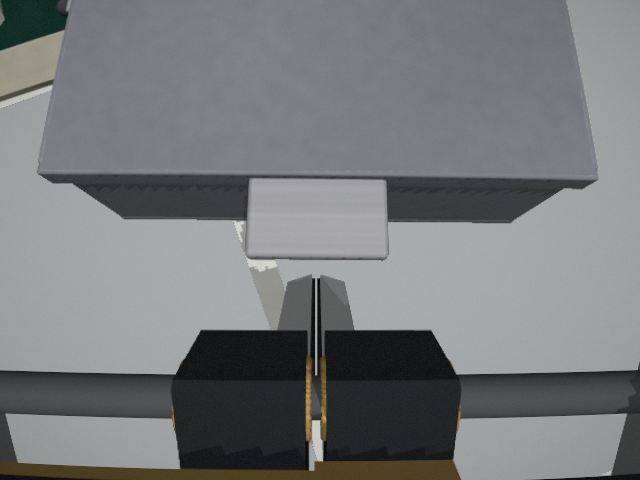

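Request:
move_arm(rows=[{"x": 0.016, "y": -0.005, "z": 0, "wx": 0, "wy": 0, "wz": 0, "claw": 0}, {"x": 0.016, "y": -0.005, "z": 0, "wx": 0, "wy": 0, "wz": 0, "claw": 0}, {"x": 0.016, "y": -0.005, "z": 0, "wx": 0, "wy": 0, "wz": 0, "claw": 0}, {"x": 0, "y": 0, "z": 0, "wx": 0, "wy": 0, "wz": 0, "claw": 0}])

```text
t: 3.75
tool_pos: [0.3858, -0.2311, 0.0455]
eef_rot: [-62.1, 0.1, -109.0]
contact_force: [0.5, -0.0, -0.3]
finger_gap: 0.0008
```

Request:
move_arm(rows=[{"x": 0.012, "y": -0.004, "z": 0, "wx": 0, "wy": 0, "wz": 0, "claw": 0}, {"x": 0.012, "y": -0.004, "z": 0, "wx": 0, "wy": 0, "wz": 0, "claw": 0}, {"x": 0, "y": 0, "z": 0, "wx": 0, "wy": 0, "wz": 0, "claw": 0}])

```text
t: 4.0
tool_pos: [0.3916, -0.2329, 0.0452]
eef_rot: [-62.2, 0.1, -109.0]
contact_force: [1.2, 0.6, 0.6]
finger_gap: 0.0007
```

```bash
cat > arc.py <<'E'
import numpy as np, sys
h=np.radians(-19.2);xc=np.array([np.cos(h),np.sin(h),0]);Z=np.array([0,0,1.])
H=np.array([.594,-.305,.076])
def tcp(th,L=.029,c=.008):
    p=np.radians(62+23*min(th/1.4,1)); n=np.sin(p)*xc+np.cos(p)*Z; d=np.cos(p)*xc-np.sin(p)*Z
    return H+.22*(-np.cos(th)*xc+np.sin(th)*Z)-n*c+d*L,np.degrees(p)
if __name__=="__main__":
    np.set_printoptions(precision=4,suppress=True)
    from kin import ik
    for t in np.arange(0,1.56,.1):
        a,p=tcp(t);b,p2=tcp(t+.1)
        q,e=ik(a,np.radians(p),h)
        print(round(t,2),a,round(p,1),"units",(b-a)/.25,"dp",round((p2-p)/90,4),q.round(0),round(e,3))
E
python3 arc.py
```

```text
0.0 [ 0.3924 -0.2348  0.0466] 62.0 units [ 0.001  -0.0003  0.0872] dp 0.0183 [-48. -22. 126.  17.  53.] 0.0
0.1 [ 0.3927 -0.2349  0.0684] 63.6 units [ 0.0092 -0.0032  0.0864] dp 0.0183 [-47. -23. 123.  14.  57.] 0.0
0.2 [ 0.395  -0.2357  0.09  ] 65.3 units [ 0.0173 -0.006   0.0847] dp 0.0183 [-46. -22. 119.  13.  62.] 0.0
0.3 [ 0.3993 -0.2372  0.1112] 66.9 units [ 0.0252 -0.0088  0.0822] dp 0.0183 [-45. -22. 116.  11.  65.] 0.0
0.4 [ 0.4056 -0.2394  0.1318] 68.6 units [ 0.0329 -0.0115  0.0789] dp 0.0183 [-44. -20. 112.   9.  69.] 0.0
0.5 [ 0.4138 -0.2423  0.1515] 70.2 units [ 0.0402 -0.014   0.0748] dp 0.0183 [-43. -18. 108.   8.  72.] 0.0
0.6 [ 0.4239 -0.2458  0.1702] 71.9 units [ 0.047  -0.0164  0.0699] dp 0.0183 [-42. -16. 104.   7.  76.] 0.0
0.7 [ 0.4356 -0.2498  0.1876] 73.5 units [ 0.0534 -0.0186  0.0643] dp 0.0183 [-40. -14.  99.   6.  79.] 0.0
0.8 [ 0.449  -0.2545  0.2037] 75.1 units [ 0.0592 -0.0206  0.0581] dp 0.0183 [-39. -11.  95.   5.  82.] 0.0
0.9 [ 0.4638 -0.2596  0.2183] 76.8 units [ 0.0643 -0.0224  0.0513] dp 0.0183 [-38.  -8.  90.   4.  85.] 0.0
1.0 [ 0.4798 -0.2652  0.2311] 78.4 units [ 0.0688 -0.024   0.044 ] dp 0.0183 [-37.  -4.  86.   4.  87.] 0.0
1.1 [ 0.497  -0.2712  0.2421] 80.1 units [ 0.0726 -0.0253  0.0363] dp 0.0183 [-36.  -1.  81.   3.  90.] 0.0
1.2 [ 0.5152 -0.2776  0.2512] 81.7 units [ 0.0756 -0.0263  0.0282] dp 0.0183 [-35.   3.  76.   2.  93.] 0.0
1.3 [ 0.5341 -0.2841  0.2583] 83.4 units [ 0.0778 -0.0271  0.0198] dp 0.0183 [-34.   7.  71.   2.  96.] 0.0
1.4 [ 0.5535 -0.2909  0.2632] 85.0 units [ 0.0825 -0.0287  0.0106] dp 0.0 [-34.  11.  66.   1.  99.] 0.0
1.5 [ 0.5742 -0.2981  0.2659] 85.0 units [ 0.0831 -0.0289  0.0018] dp 0.0 [-33.  14.  62.   1.  99.] 0.0
```

Request:
move_arm(rows=[{"x": 0.001, "y": 0, "z": 0.02, "wx": 0, "wy": 0, "wz": 0, "claw": 0}, {"x": 0.001, "y": 0, "z": 0.03, "wx": 0.003, "wy": 0.009, "wz": 0, "claw": 0}, {"x": 0.003, "y": -0.001, "z": 0.04, "wx": 0.003, "wy": 0.009, "wz": 0, "claw": 0}, {"x": 0.004, "y": -0.001, "z": 0.043, "wx": 0.003, "wy": 0.009, "wz": 0, "claw": 0}, {"x": 0.006, "y": -0.002, "z": 0.043, "wx": 0.003, "wy": 0.009, "wz": 0, "claw": 0}])

```text
t: 4.42
tool_pos: [0.3921, -0.2321, 0.0871]
eef_rot: [-66.1, 0.1, -109.0]
contact_force: [-6.2, 2.1, -0.2]
finger_gap: 0.0007
```

```bash
python3 - <<'E'
from h import *
s=arm.sense(); print(s["joint_pos"],s["tool_pos"],s["eef_rot"],s["contact_force"],s["moment"])
f=arm.grab_frame("wrist"); save(f,"w3.png")
f=arm.grab_frame("scene"); 
for t in ["lid_tab","lid_hinge"]:
    for r in arm.place_of(f,t)[:2]: print(t,r["confidence"],w(f,r["at"]))
E
```

```text
[-46.1698 -22.4082 119.3108  12.1915  62.1708  59.1489] [ 0.3921 -0.2321  0.0871] [ -66.0982    0.1252 -109.0053] [-6.2054  2.127  -0.1805] [ 0.4072  1.255  -0.0128]
lid_tab 0.66 [ 0.4123 -0.0083 -0.0011]
lid_tab 0.59 [ 0.403  -0.2332  0.112 ]
lid_hinge 0.71 [ 0.5931 -0.3028  0.0755]
```

View pics/w3.png

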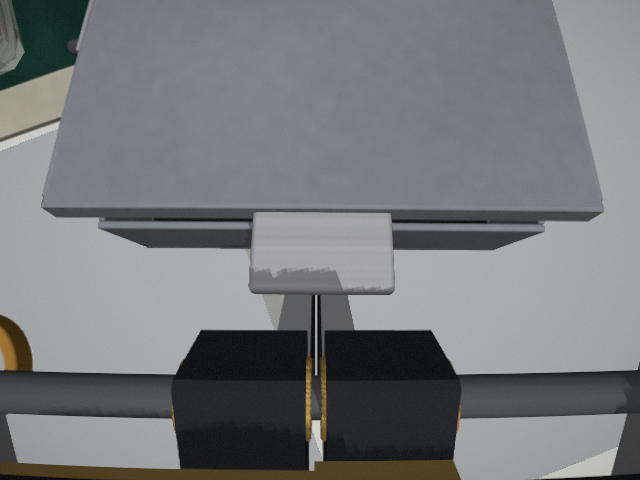

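Request:
move_arm(rows=[{"x": 0.008, "y": -0.003, "z": 0.043, "wx": 0.003, "wy": 0.009, "wz": 0, "claw": 0}, {"x": 0.009, "y": -0.003, "z": 0.042, "wx": 0.003, "wy": 0.009, "wz": 0, "claw": 0}, {"x": 0.011, "y": -0.004, "z": 0.041, "wx": 0.003, "wy": 0.009, "wz": 0, "claw": 0}, {"x": 0.013, "y": -0.004, "z": 0.041, "wx": 0.003, "wy": 0.009, "wz": 0, "claw": 0}, {"x": 0.015, "y": -0.005, "z": 0.04, "wx": 0.003, "wy": 0.009, "wz": 0, "claw": 0}])

```text
t: 5.03
tool_pos: [0.4049, -0.2362, 0.139]
eef_rot: [-70.6, 0.1, -109.0]
contact_force: [-11.7, 5.5, 3.5]
finger_gap: 0.0007
```

Request:
move_arm(rows=[{"x": 0.017, "y": -0.006, "z": 0.039, "wx": 0.003, "wy": 0.009, "wz": 0, "claw": 0}, {"x": 0.019, "y": -0.007, "z": 0.038, "wx": 0.003, "wy": 0.009, "wz": 0, "claw": 0}, {"x": 0.02, "y": -0.007, "z": 0.037, "wx": 0.003, "wy": 0.009, "wz": 0, "claw": 0}, {"x": 0.022, "y": -0.008, "z": 0.036, "wx": 0.003, "wy": 0.009, "wz": 0, "claw": 0}, {"x": 0.023, "y": -0.008, "z": 0.035, "wx": 0.003, "wy": 0.009, "wz": 0, "claw": 0}])

```text
t: 5.45
tool_pos: [0.4334, -0.247, 0.1877]
eef_rot: [-74.3, -0.0, -109.0]
contact_force: [-2.7, 0.8, 0.4]
finger_gap: 0.0004
```

Request:
move_arm(rows=[{"x": 0.025, "y": -0.009, "z": 0.034, "wx": 0.003, "wy": 0.009, "wz": 0, "claw": 0}, {"x": 0.026, "y": -0.009, "z": 0.032, "wx": 0.003, "wy": 0.009, "wz": 0, "claw": 0}, {"x": 0.028, "y": -0.01, "z": 0.031, "wx": 0.003, "wy": 0.009, "wz": 0, "claw": 0}, {"x": 0.03, "y": -0.01, "z": 0.029, "wx": 0.003, "wy": 0.009, "wz": 0, "claw": 0}])

```text
t: 5.78
tool_pos: [0.4613, -0.2569, 0.2191]
eef_rot: [-77.6, -0.1, -109.1]
contact_force: [-1.4, 0.2, -0.9]
finger_gap: 0.0003
```

```bash
python3 - <<'E'
from h import *
s=arm.sense(); print(s["joint_pos"],s["tool_pos"],s["eef_rot"],s["contact_force"],s["moment"])
f=arm.grab_frame("scene"); save(f,"s2.png")
for t in ["lid_tab","lid_hinge"]:
    for r in arm.place_of(f,t)[:2]: print(t,r["confidence"],w(f,r["at"]))
E
```

```text
[-37.8834  -7.4208  90.1039   3.9186  85.5718  71.2671] [ 0.4613 -0.2569  0.2191] [ -77.6211   -0.0644 -109.0581] [-1.4077  0.1742 -0.8746] [0.088  0.3    0.0202]
lid_tab 0.6 [ 0.4679 -0.2621  0.2366]
lid_hinge 0.69 [ 0.5929 -0.3073  0.0781]
```

Request:
move_arm(rows=[{"x": 0.026, "y": -0.009, "z": 0.02, "wx": 0.002, "wy": 0.007, "wz": 0, "claw": 0}, {"x": 0.026, "y": -0.009, "z": 0.019, "wx": 0.002, "wy": 0.007, "wz": 0, "claw": 0}, {"x": 0.027, "y": -0.009, "z": 0.018, "wx": 0.002, "wy": 0.007, "wz": 0, "claw": 0}])

```text
t: 6.18
tool_pos: [0.4801, -0.2635, 0.2326]
eef_rot: [-79.6, -0.2, -109.1]
contact_force: [-0.7, 0.0, 0.9]
finger_gap: 0.0008
```

Request:
move_arm(rows=[{"x": 0.014, "y": -0.005, "z": 0.009, "wx": 0.001, "wy": 0.0035, "wz": 0, "claw": 0}, {"x": 0.014, "y": -0.005, "z": 0.009, "wx": 0.001, "wy": 0.0035, "wz": 0, "claw": 0}, {"x": 0.014, "y": -0.005, "z": 0.009, "wx": 0.001, "wy": 0.0035, "wz": 0, "claw": 0}])

```text
t: 6.43
tool_pos: [0.4902, -0.267, 0.2391]
eef_rot: [-80.7, -0.2, -109.1]
contact_force: [-4.7, 1.4, 0.7]
finger_gap: 0.0003
```

Request:
move_arm(rows=[{"x": 0.014, "y": -0.005, "z": 0.008, "wx": 0.001, "wy": 0.0035, "wz": 0, "claw": 0}, {"x": 0.014, "y": -0.005, "z": 0.008, "wx": 0.001, "wy": 0.0035, "wz": 0, "claw": 0}, {"x": 0.014, "y": -0.005, "z": 0.007, "wx": 0.001, "wy": 0.0035, "wz": 0, "claw": 0}])

```text
t: 6.68
tool_pos: [0.5016, -0.271, 0.2455]
eef_rot: [-81.5, -0.3, -109.0]
contact_force: [-3.5, 0.7, 1.9]
finger_gap: 0.0006
```

```bash
python3 - <<'E'
from h import *
s=arm.sense(); print(s["tool_pos"],s["contact_force"],s["moment"])
f=arm.grab_frame("scene"); save(f,"s3.png")
for t in ["lid_tab","lid_hinge"]:
    for r in arm.place_of(f,t)[:2]: print(t,r["confidence"],w(f,r["at"]))
E
```

```text
[ 0.5016 -0.271   0.2455] [-3.4845  0.7275  1.8788] [ 0.1914  0.4928 -0.0227]
lid_tab 0.6 [ 0.5093 -0.2735  0.2606]
lid_hinge 0.9 [ 0.591  -0.3025  0.0765]
```

View pics/s3.png

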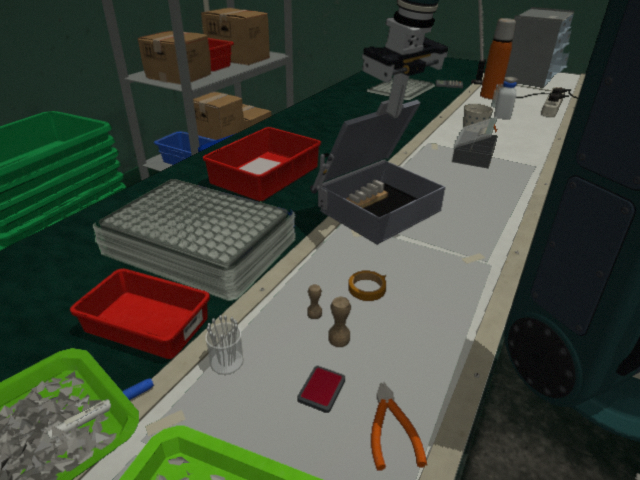

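The lid is at about 1.1 rad with the finger under the tab at (397, 95), and the force is about 4 N. I'll keep going in small steps.

Request:
move_arm(rows=[{"x": 0.014, "y": -0.005, "z": 0.007, "wx": 0.001, "wy": 0.0035, "wz": 0, "claw": 0}, {"x": 0.014, "y": -0.005, "z": 0.007, "wx": 0.001, "wy": 0.0035, "wz": 0, "claw": 0}, {"x": 0, "y": 0, "z": 0, "wx": 0, "wy": 0, "wz": 0, "claw": 0}])

```text
t: 7.08
tool_pos: [0.5102, -0.2741, 0.249]
eef_rot: [-82.1, -0.3, -109.0]
contact_force: [-0.4, -0.3, -0.2]
finger_gap: 0.0005
```

Request:
move_arm(rows=[{"x": 0.015, "y": -0.005, "z": 0.006, "wx": 0.001, "wy": 0.0035, "wz": 0, "claw": 0}, {"x": 0.015, "y": -0.005, "z": 0.006, "wx": 0.001, "wy": 0.0035, "wz": 0, "claw": 0}, {"x": 0, "y": 0, "z": 0, "wx": 0, "wy": 0, "wz": 0, "claw": 0}])

```text
t: 7.33
tool_pos: [0.5147, -0.2756, 0.2512]
eef_rot: [-83.2, -0.3, -109.0]
contact_force: [-7.6, 2.0, 1.0]
finger_gap: 0.0004
```

Request:
move_arm(rows=[{"x": -0.015, "y": 0.005, "z": -0.006, "wx": 0, "wy": 0, "wz": 0, "claw": 0}, {"x": 0, "y": 0, "z": 0, "wx": 0, "wy": 0, "wz": 0, "claw": 0}])

```text
t: 7.5
tool_pos: [0.513, -0.275, 0.2503]
eef_rot: [-82.8, -0.4, -109.0]
contact_force: [-1.3, -0.1, -0.9]
finger_gap: 0.001
```

```bash
python3 - <<'E'
from h import *
s=arm.sense(); print(s["tool_pos"],s["contact_force"],s["moment"])
f=arm.grab_frame("scene"); save(f,"s4.png")
for t in ["lid_tab","lid_hinge"]:
    for r in arm.place_of(f,t)[:2]: print(t,r["confidence"],w(f,r["at"]))
g=arm.grab_frame("wrist")
for r in arm.place_of(g,"lid_tab")[:2]: print(r["confidence"],w(g,r["at"]))
a=cv2.resize(f["image"][60:240,290:470],(400,400),interpolation=cv2.INTER_CUBIC)
b=cv2.resize(g["image"],(400,300)); b=cv2.copyMakeBorder(b,0,100,0,0,cv2.BORDER_CONSTANT)
save({"image":np.hstack([a,b])},"c4.png")
E
```

```text
[ 0.513  -0.275   0.2503] [-1.2566 -0.1241 -0.8763] [0.0977 0.2782 0.0184]
lid_tab 0.75 [ 0.5237 -0.2761  0.2643]
lid_hinge 0.71 [ 0.5916 -0.3039  0.0776]
0.67 [ 0.5272 -0.2826  0.2668]
```

View pics/c4.png

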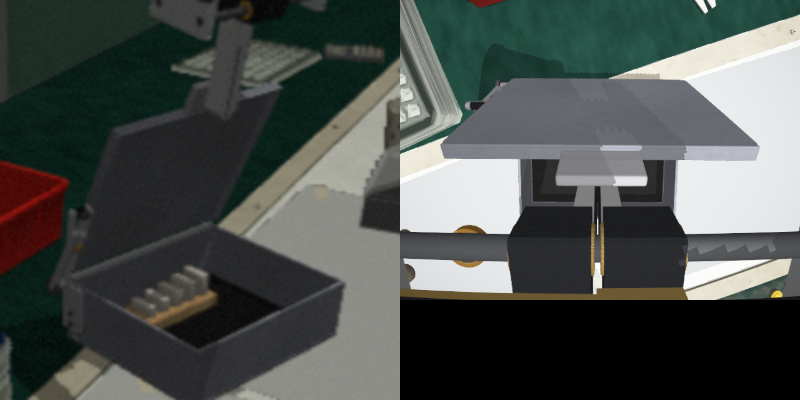

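Request:
move_arm(rows=[{"x": -0.03, "y": 0.01, "z": -0.011, "wx": 0, "wy": 0, "wz": 0, "claw": 0}, {"x": -0.03, "y": 0.01, "z": -0.011, "wx": 0, "wy": 0, "wz": 0, "claw": 0}, {"x": 0, "y": 0, "z": 0, "wx": 0, "wy": 0, "wz": 0, "claw": 0}, {"x": 0, "y": 0, "z": 0, "wx": 0, "wy": 0, "wz": 0, "claw": 0}])

```text
t: 8.08
tool_pos: [0.4976, -0.2699, 0.2451]
eef_rot: [-82.7, -0.4, -109.0]
contact_force: [0.4, -0.3, -0.4]
finger_gap: 0.0007
```

```bash
python3 - <<'E'
from h import *
s=arm.sense(); print(s["tool_pos"],s["contact_force"],s["moment"])
f=arm.grab_frame("scene")
for r in arm.place_of(f,"lid_tab")[:2]: print(r["confidence"],w(f,r["at"]))
g=arm.grab_frame("wrist")
for r in arm.place_of(g,"lid_tab")[:2]: print(r["confidence"],w(g,r["at"]))
o=cv2.imread("pics/s4.png")[...,::-1][60:240,290:470]; n=f["image"][60:240,290:470]
print(cv2.absdiff(o,n)[20:130,40:90].mean())
save({"image":np.hstack([cv2.resize(i,(400,400),interpolation=cv2.INTER_CUBIC) for i in (o,n)])},"c5.png")
E
```

```text
[ 0.4976 -0.2699  0.2451] [ 0.4448 -0.3035 -0.3945] [0.0354 0.049  0.0555]
0.57 [ 0.5208 -0.2778  0.2637]
0.97 [ 0.5257 -0.2803  0.2688]
1.832848484848485
```

View pics/c5.png

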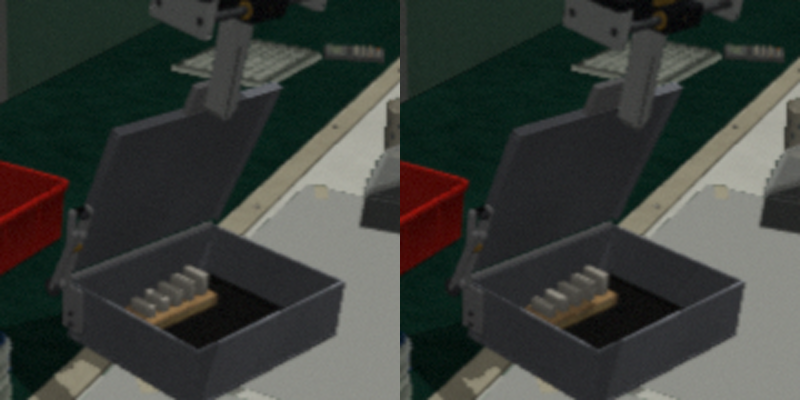

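The two crops show the lid unchanged at about 1.2 rad after I withdrew the finger 16 mm, so it is over centre and holding. Next is the small stamp.

Request:
move_arm(rows=[{"x": -0.12, "y": 0.042, "z": 0, "wx": 0, "wy": 0, "wz": 0, "claw": 0}, {"x": -0.12, "y": 0.042, "z": 0, "wx": 0.007, "wy": 0.019, "wz": 0, "claw": 0}, {"x": -0.12, "y": 0.042, "z": 0, "wx": 0.007, "wy": 0.019, "wz": 0, "claw": 0}, {"x": 0.02, "y": 0.14, "z": -0.018, "wx": 0.007, "wy": 0.019, "wz": 0, "claw": 0.6}, {"x": 0.02, "y": 0.14, "z": -0.018, "wx": 0.006, "wy": 0.02, "wz": 0, "claw": 0.6}])

```text
t: 8.7
tool_pos: [0.417, -0.1693, 0.2369]
eef_rot: [-90.0, -0.4, -109.3]
contact_force: [1.2, 0.2, 0.1]
finger_gap: 0.0105
```

Request:
move_arm(rows=[{"x": 0.02, "y": 0.14, "z": -0.018, "wx": 0, "wy": 0, "wz": 0, "claw": 0.6}, {"x": 0.02, "y": 0.14, "z": -0.018, "wx": 0, "wy": 0, "wz": 0, "claw": 0.6}, {"x": 0.02, "y": 0.14, "z": -0.018, "wx": 0, "wy": 0, "wz": 0, "claw": 0.6}, {"x": 0.02, "y": 0.14, "z": -0.018, "wx": 0, "wy": 0, "wz": 0, "claw": 0.6}, {"x": 0.02, "y": 0.14, "z": -0.018, "wx": 0, "wy": 0, "wz": 0, "claw": 0.6}])

```text
t: 9.12
tool_pos: [0.4432, 0.0082, 0.2136]
eef_rot: [-90.0, -0.3, -109.0]
contact_force: [0.6, -0.8, -0.5]
finger_gap: 0.0435
```

Request:
move_arm(rows=[{"x": 0.02, "y": 0.1, "z": -0.02, "wx": 0, "wy": 0, "wz": 0, "claw": 0.6}, {"x": 0, "y": 0, "z": 0, "wx": 0, "wy": 0, "wz": 0, "claw": 0.6}, {"x": 0, "y": 0, "z": 0, "wx": 0, "wy": 0, "wz": 0, "claw": 0.6}])

```text
t: 9.37
tool_pos: [0.448, 0.0324, 0.2082]
eef_rot: [-90.1, -0.3, -108.8]
contact_force: [-0.8, -0.1, 0.5]
finger_gap: 0.0565
```

```bash
python3 - <<'E'
from h import *
s=arm.sense(); print(s["tool_pos"],s["eef_rot"],s["contact_force"],s["joint_pos"])
f=arm.grab_frame("wrist"); save(f,"w6.png")
for r in arm.place_of(f,"stamp_center")[:4]: print(r["confidence"],w(f,r["at"]),px(f,w(f,r["at"])))
f=arm.grab_frame("scene")
for r in arm.place_of(f,"lid_tab")[:2]: print(r["confidence"],w(f,r["at"]))
E
```

```text
[0.448  0.0324 0.2082] [ -90.1211   -0.3449 -108.8008] [-0.8087 -0.0753  0.522 ] [ -2.8674  -7.845   90.7902  -0.3009  97.2658 105.8962]
0.89 [0.4709 0.1024 0.0337] [227.8172 217.9327]
0.62 [0.4016 0.1327 0.0427] [223.0852 304.2714]
0.63 [ 0.5218 -0.2804  0.2625]
```

View pics/w6.png

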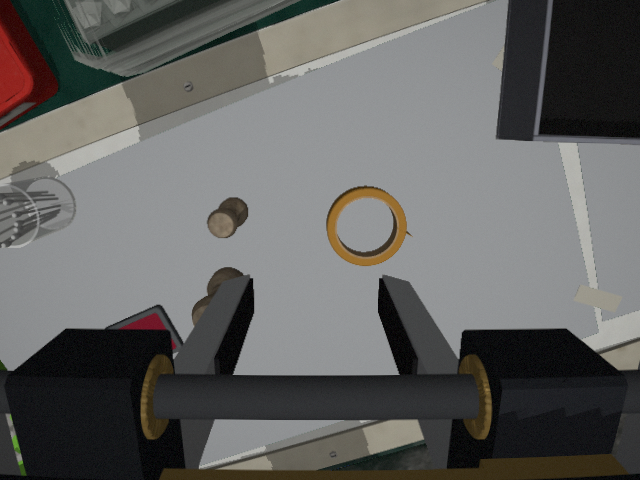

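Request:
move_arm(rows=[{"x": 0.044, "y": 0.139, "z": 0, "wx": 0, "wy": 0, "wz": 0, "claw": 0.6}, {"x": 0.044, "y": 0.139, "z": 0, "wx": 0, "wy": 0, "wz": 0, "claw": 0.6}, {"x": 0, "y": 0, "z": -0.13, "wx": 0, "wy": 0, "wz": 0, "claw": 0.6}, {"x": 0, "y": 0, "z": -0.13, "wx": 0, "wy": 0, "wz": 0, "claw": 0.6}, {"x": 0, "y": 0, "z": 0, "wx": 0, "wy": 0, "wz": 0, "claw": 0.6}])

```text
t: 9.98
tool_pos: [0.4655, 0.0999, 0.1364]
eef_rot: [-90.8, -0.7, -109.0]
contact_force: [-1.4, -0.7, -1.9]
finger_gap: 0.0565
```

```bash
python3 - <<'E'
from h import *
f=arm.grab_frame("wrist"); save(f,"w7.png")
for r in arm.place_of(f,"stamp_center")[:4]: print(r["confidence"],w(f,r["at"]),px(f,w(f,r["at"])))
s=arm.sense(); print(s["tool_pos"],s["contact_force"])
E
```

```text
0.92 [0.4683 0.1017 0.031 ] [309.867  232.3262]
[0.4693 0.0999 0.1428] [ 1.1761 -1.0623  0.6653]
```

View pics/w7.png

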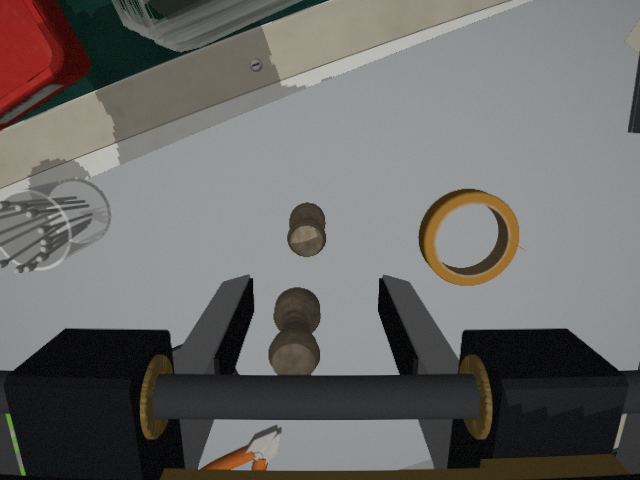

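Request:
move_arm(rows=[{"x": 0, "y": 0.008, "z": -0.14, "wx": 0, "wy": 0, "wz": 0, "claw": 0.6}, {"x": 0, "y": 0, "z": -0.14, "wx": 0, "wy": 0, "wz": 0, "claw": 0.6}, {"x": 0, "y": 0, "z": -0.1, "wx": 0, "wy": 0, "wz": 0, "claw": 0.6}, {"x": 0, "y": 0, "z": -0.06, "wx": 0, "wy": 0, "wz": 0, "claw": 0.6}, {"x": 0, "y": 0, "z": 0, "wx": 0, "wy": 0, "wz": 0, "claw": 0.6}])

```text
t: 10.5
tool_pos: [0.4693, 0.102, 0.0325]
eef_rot: [-90.2, -0.4, -109.1]
contact_force: [-0.2, 0.9, 0.8]
finger_gap: 0.0565
```

Request:
move_arm(rows=[{"x": 0, "y": 0, "z": 0, "wx": 0, "wy": 0, "wz": 0, "claw": 0.15}, {"x": 0, "y": 0, "z": 0, "wx": 0, "wy": 0, "wz": 0, "claw": 0.15}, {"x": 0, "y": 0, "z": 0, "wx": 0, "wy": 0, "wz": 0, "claw": 0.1}, {"x": 0, "y": 0, "z": 0, "wx": 0, "wy": 0, "wz": 0, "claw": 0.1}, {"x": 0, "y": 0, "z": 0, "wx": 0, "wy": 0, "wz": 0, "claw": 0.1}])

```text
t: 10.92
tool_pos: [0.4711, 0.103, 0.035]
eef_rot: [-90.0, -0.2, -109.0]
contact_force: [0.5, -0.7, -0.5]
finger_gap: 0.0263
```

Request:
move_arm(rows=[{"x": 0, "y": 0, "z": 0, "wx": 0, "wy": 0, "wz": 0, "claw": 0}, {"x": 0, "y": 0, "z": 0, "wx": 0, "wy": 0, "wz": 0, "claw": 0}])

```text
t: 11.08
tool_pos: [0.4708, 0.1031, 0.0346]
eef_rot: [-90.0, -0.3, -109.0]
contact_force: [0.4, -0.5, 5.0]
finger_gap: 0.022
```

Request:
move_arm(rows=[{"x": 0, "y": 0, "z": 0.03, "wx": 0, "wy": 0, "wz": 0, "claw": 0}, {"x": 0, "y": 0, "z": 0.14, "wx": 0, "wy": 0, "wz": 0, "claw": 0}, {"x": 0, "y": 0, "z": 0.15, "wx": 0, "wy": 0, "wz": 0, "claw": 0}, {"x": 0, "y": 0, "z": 0.15, "wx": 0, "wy": 0, "wz": 0, "claw": 0}, {"x": 0, "y": 0, "z": 0.1, "wx": 0, "wy": 0, "wz": 0, "claw": 0}])

```text
t: 11.5
tool_pos: [0.4708, 0.1031, 0.1801]
eef_rot: [-89.9, -0.2, -109.0]
contact_force: [0.0, 0.6, -0.9]
finger_gap: 0.0218
```

```bash
python3 - <<'E'
from h import *
f=arm.grab_frame("scene"); s=arm.sense(); print(s["tool_pos"],s["finger_gap"],s["contact_force"])
for r in arm.place_of(f,"stamp_center")[:4]: print(r["confidence"],w(f,r["at"]),px(f,w(f,r["at"])))
g=arm.grab_frame("wrist")
for r in arm.place_of(g,"stamp_center")[:4]: print(r["confidence"],w(g,r["at"]),px(g,w(g,r["at"])))
u,v=px(f,s["tool_pos"]).astype(int)
a=cv2.resize(f["image"][max(v-60,0):v+60,u-60:u+60],(400,400),interpolation=cv2.INTER_CUBIC)
b=cv2.resize(g["image"][180:480,170:470],(400,400))
save({"image":np.hstack([a,b])},"c8.png")
E
```

```text
[0.4734 0.1034 0.1851] 0.02184540051324081 [ 1.476  -0.4148  2.9156]
0.77 [0.4062 0.1373 0.036 ] [337.8134 323.9553]
0.74 [0.4685 0.0989 0.1795] [317.185 227.661]
0.59 [0.4723 0.1025 0.1797] [317.6104 293.0988]
```

View pics/c8.png

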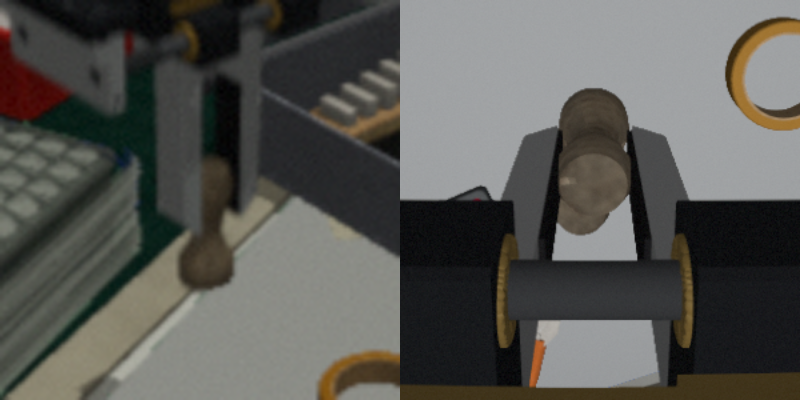

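```bash
python3 - <<'E'
from h import *
f=arm.grab_frame("wrist"); s=arm.sense(); print(f["extrinsics"][:3,3]-s["tool_pos"], s["tool_pos"],s["eef_rot"],s["joint_pos"])
E
```

```text
[ 0.0697 -0.0225  0.1813] [0.4692 0.1029 0.1749] [ -90.2066   -0.3626 -108.9784] [  5.7829  -3.1874  90.3015  -0.2431  93.2254 114.749 ]
```

Request:
move_arm(rows=[{"x": -0.003, "y": -0.03, "z": 0, "wx": 0, "wy": 0, "wz": 0.077, "claw": 0}, {"x": -0.003, "y": -0.03, "z": 0, "wx": 0, "wy": 0, "wz": 0.077, "claw": 0}, {"x": -0.003, "y": -0.03, "z": 0, "wx": 0, "wy": 0, "wz": 0.077, "claw": 0}, {"x": -0.003, "y": -0.03, "z": 0, "wx": 0, "wy": 0, "wz": 0.077, "claw": 0}, {"x": -0.003, "y": -0.03, "z": 0, "wx": 0, "wy": 0, "wz": 0.077, "claw": 0}])

```text
t: 12.17
tool_pos: [0.4646, 0.0651, 0.173]
eef_rot: [-90.4, -0.2, -74.0]
contact_force: [0.3, -0.4, -0.7]
finger_gap: 0.0218
```

Request:
move_arm(rows=[{"x": -0.003, "y": -0.03, "z": 0, "wx": 0, "wy": 0, "wz": 0.077, "claw": 0}, {"x": -0.003, "y": -0.03, "z": 0, "wx": 0, "wy": 0, "wz": 0.077, "claw": 0}, {"x": -0.003, "y": -0.03, "z": 0, "wx": 0, "wy": 0, "wz": 0.077, "claw": 0}, {"x": -0.003, "y": -0.03, "z": 0, "wx": 0, "wy": 0, "wz": 0.077, "claw": 0}, {"x": -0.003, "y": -0.03, "z": 0, "wx": 0, "wy": 0, "wz": 0.077, "claw": 0}])

```text
t: 12.58
tool_pos: [0.4609, 0.0277, 0.1731]
eef_rot: [-90.3, -0.1, -39.3]
contact_force: [-0.1, 0.4, 0.3]
finger_gap: 0.0216
```

Request:
move_arm(rows=[{"x": -0.003, "y": -0.03, "z": 0, "wx": 0, "wy": 0, "wz": 0.077, "claw": 0}, {"x": -0.003, "y": -0.03, "z": 0, "wx": 0, "wy": 0, "wz": 0.077, "claw": 0}, {"x": -0.003, "y": -0.03, "z": 0, "wx": 0, "wy": 0, "wz": 0.077, "claw": 0}, {"x": -0.003, "y": -0.03, "z": 0, "wx": 0, "wy": 0, "wz": 0.077, "claw": 0}, {"x": -0.003, "y": -0.03, "z": 0, "wx": 0, "wy": 0, "wz": 0.077, "claw": 0}])

```text
t: 13.0
tool_pos: [0.4571, -0.0097, 0.1731]
eef_rot: [-90.1, 0.0, -4.7]
contact_force: [0.5, 0.8, 0.0]
finger_gap: 0.0218
```

Request:
move_arm(rows=[{"x": -0.003, "y": -0.03, "z": 0, "wx": 0, "wy": 0, "wz": 0.077, "claw": 0}, {"x": -0.003, "y": -0.03, "z": 0, "wx": 0, "wy": 0, "wz": 0.077, "claw": 0}, {"x": -0.003, "y": -0.03, "z": 0, "wx": 0, "wy": 0, "wz": 0.077, "claw": 0}, {"x": -0.003, "y": -0.03, "z": 0, "wx": 0, "wy": 0, "wz": 0.077, "claw": 0}, {"x": -0.003, "y": -0.03, "z": 0, "wx": 0, "wy": 0, "wz": 0.077, "claw": 0}])

```text
t: 13.42
tool_pos: [0.4534, -0.047, 0.1731]
eef_rot: [-89.9, -0.1, 30.0]
contact_force: [-1.1, 0.3, -1.0]
finger_gap: 0.0212
```

```bash
python3 - <<'E'
from h import *
s=arm.sense(); print(s["tool_pos"],s["eef_rot"],s["joint_pos"],s["finger_gap"],s["t"])
E
```

```text
[ 0.4534 -0.047   0.1731] [-89.8783  -0.0778  29.9604] [-13.166   -6.6444  93.6946   0.1422  92.9763 -43.1191] 0.02115302975637721 13.4167
```

Request:
move_arm(rows=[{"x": 0, "y": -0.09, "z": 0.02, "wx": 0, "wy": 0, "wz": 0.076, "claw": 0}, {"x": 0, "y": -0.1, "z": 0.02, "wx": 0, "wy": 0, "wz": 0.076, "claw": 0}, {"x": 0, "y": -0.12, "z": 0, "wx": 0, "wy": 0, "wz": 0.076, "claw": 0}, {"x": 0, "y": -0.14, "z": 0, "wx": 0, "wy": 0, "wz": 0.076, "claw": 0}, {"x": 0, "y": -0.14, "z": 0, "wx": 0, "wy": 0, "wz": 0.076, "claw": 0}])

```text
t: 13.83
tool_pos: [0.4537, -0.1942, 0.1833]
eef_rot: [-89.8, -0.3, 64.1]
contact_force: [0.6, -0.1, -1.3]
finger_gap: 0.0217
```

Request:
move_arm(rows=[{"x": 0, "y": -0.14, "z": 0, "wx": 0, "wy": 0, "wz": 0.073, "claw": 0}, {"x": 0.004, "y": -0.11, "z": 0, "wx": 0, "wy": 0, "wz": 0, "claw": 0}, {"x": 0, "y": 0, "z": 0, "wx": 0, "wy": 0, "wz": 0, "claw": 0}, {"x": 0, "y": 0, "z": 0, "wx": 0, "wy": 0, "wz": 0, "claw": 0}])

```text
t: 14.17
tool_pos: [0.4547, -0.2566, 0.183]
eef_rot: [-89.8, -0.4, 70.1]
contact_force: [-0.0, 0.5, -0.4]
finger_gap: 0.0216
```

```bash
python3 - <<'E'
from h import *
f=arm.grab_frame("scene"); s=arm.sense(); print(s["tool_pos"],s["eef_rot"],s["joint_pos"],s["finger_gap"],s["contact_force"])
for t in ["stamp_center","lid_tab","gauge_case"]:
    for r in arm.place_of(f,t)[:3]: print(t,r["confidence"],w(f,r["at"]))
E
```

```text
[ 0.455  -0.2556  0.1835] [-89.8291  -0.4276  70.1762] [ -35.7964    1.8981   84.2823    0.365    94.1015 -105.948 ] 0.021146412455819892 [-0.5277  0.0731 -0.4215]
stamp_center 0.8 [ 0.451  -0.2596  0.1814]
stamp_center 0.6 [0.4043 0.1376 0.0368]
lid_tab 0.98 [ 0.5207 -0.277   0.2644]
```

Request:
move_arm(rows=[{"x": 0, "y": 0, "z": -0.1, "wx": 0, "wy": 0, "wz": 0, "claw": 0}, {"x": 0, "y": 0, "z": -0.13, "wx": 0, "wy": 0, "wz": 0, "claw": 0}, {"x": 0, "y": 0, "z": -0.13, "wx": 0, "wy": 0, "wz": 0, "claw": 0}, {"x": 0, "y": 0, "z": -0.1, "wx": 0, "wy": 0, "wz": 0, "claw": 0}, {"x": 0, "y": 0, "z": -0.04, "wx": 0, "wy": 0, "wz": 0, "claw": 0}])

```text
t: 14.78
tool_pos: [0.4537, -0.2532, 0.0566]
eef_rot: [-89.7, -0.4, 70.3]
contact_force: [0.1, -0.1, -0.5]
finger_gap: 0.0219
```

Request:
move_arm(rows=[{"x": 0, "y": 0, "z": 0, "wx": 0, "wy": 0, "wz": 0, "claw": 0}, {"x": 0, "y": 0, "z": 0, "wx": 0, "wy": 0, "wz": 0, "claw": 0}, {"x": 0, "y": 0, "z": 0, "wx": 0, "wy": 0, "wz": 0, "claw": 0}])

```text
t: 15.03
tool_pos: [0.4575, -0.2568, 0.0633]
eef_rot: [-90.3, -0.2, 70.3]
contact_force: [-0.3, -0.6, -0.8]
finger_gap: 0.0219
```

Request:
move_arm(rows=[{"x": 0, "y": 0, "z": -0.008, "wx": 0, "wy": 0, "wz": 0, "claw": 0}, {"x": 0, "y": 0, "z": -0.008, "wx": 0, "wy": 0, "wz": 0, "claw": 0}, {"x": 0, "y": 0, "z": -0.008, "wx": 0, "wy": 0, "wz": 0, "claw": 0}, {"x": 0, "y": 0, "z": 0, "wx": 0, "wy": 0, "wz": 0, "claw": 0}, {"x": 0, "y": 0, "z": 0, "wx": 0, "wy": 0, "wz": 0, "claw": 0}])

```text
t: 15.45
tool_pos: [0.456, -0.2563, 0.055]
eef_rot: [-90.1, -0.3, 70.2]
contact_force: [0.0, 0.1, -0.5]
finger_gap: 0.0217
```

Request:
move_arm(rows=[{"x": 0, "y": 0, "z": -0.006, "wx": 0, "wy": 0, "wz": 0, "claw": 0}, {"x": 0, "y": 0, "z": 0, "wx": 0, "wy": 0, "wz": 0, "claw": 0}, {"x": 0, "y": 0, "z": 0, "wx": 0, "wy": 0, "wz": 0, "claw": 0}])

```text
t: 15.7
tool_pos: [0.4559, -0.2563, 0.0533]
eef_rot: [-90.1, -0.3, 70.2]
contact_force: [0.4, -0.6, -0.9]
finger_gap: 0.0218
```

Request:
move_arm(rows=[{"x": 0, "y": 0, "z": -0.006, "wx": 0, "wy": 0, "wz": 0, "claw": 0}, {"x": 0, "y": 0, "z": -0.006, "wx": 0, "wy": 0, "wz": 0, "claw": 0}, {"x": 0, "y": 0, "z": 0, "wx": 0, "wy": 0, "wz": 0, "claw": 0}, {"x": 0, "y": 0, "z": 0, "wx": 0, "wy": 0, "wz": 0, "claw": 0}])

```text
t: 16.03
tool_pos: [0.4559, -0.2562, 0.0502]
eef_rot: [-90.1, -0.3, 70.2]
contact_force: [-0.7, -0.1, -0.8]
finger_gap: 0.0213
```

Request:
move_arm(rows=[{"x": 0, "y": 0, "z": -0.006, "wx": 0, "wy": 0, "wz": 0, "claw": 0}, {"x": 0, "y": 0, "z": 0, "wx": 0, "wy": 0, "wz": 0, "claw": 0}, {"x": 0, "y": 0, "z": 0, "wx": 0, "wy": 0, "wz": 0, "claw": 0}])

```text
t: 16.28
tool_pos: [0.4559, -0.2562, 0.0488]
eef_rot: [-90.1, -0.3, 70.2]
contact_force: [-0.2, 0.3, -0.7]
finger_gap: 0.0215
```

Request:
move_arm(rows=[{"x": 0, "y": 0, "z": -0.004, "wx": 0, "wy": 0, "wz": 0, "claw": 0}, {"x": 0, "y": 0, "z": 0, "wx": 0, "wy": 0, "wz": 0, "claw": 0}, {"x": 0, "y": 0, "z": 0, "wx": 0, "wy": 0, "wz": 0, "claw": 0}])

```text
t: 16.53
tool_pos: [0.4564, -0.2565, 0.0486]
eef_rot: [-90.2, -0.3, 70.2]
contact_force: [-0.2, 0.9, 3.8]
finger_gap: 0.0213
```

Request:
move_arm(rows=[{"x": 0, "y": 0, "z": -0.004, "wx": 0, "wy": 0, "wz": 0, "claw": 0}, {"x": 0, "y": 0, "z": 0, "wx": 0, "wy": 0, "wz": 0, "claw": 0}, {"x": 0, "y": 0, "z": 0, "wx": 0, "wy": 0, "wz": 0, "claw": 0}])

```text
t: 16.78
tool_pos: [0.4567, -0.2567, 0.0486]
eef_rot: [-90.2, -0.3, 70.2]
contact_force: [-0.7, 1.1, 7.5]
finger_gap: 0.0215
```

Request:
move_arm(rows=[{"x": 0, "y": 0, "z": 0.004, "wx": 0, "wy": 0, "wz": 0, "claw": 0}, {"x": 0, "y": 0, "z": 0, "wx": 0, "wy": 0, "wz": 0, "claw": 0.3}, {"x": 0, "y": 0, "z": 0, "wx": 0, "wy": 0, "wz": 0, "claw": 0.4}, {"x": 0, "y": 0, "z": 0, "wx": 0, "wy": 0, "wz": 0, "claw": 0.5}, {"x": 0, "y": 0, "z": 0, "wx": 0, "wy": 0, "wz": 0, "claw": 0.6}])

```text
t: 17.2
tool_pos: [0.4557, -0.2561, 0.0474]
eef_rot: [-90.0, -0.3, 70.2]
contact_force: [-0.0, 1.1, -0.6]
finger_gap: 0.0446
```

Request:
move_arm(rows=[{"x": 0, "y": 0, "z": 0, "wx": 0, "wy": 0, "wz": 0, "claw": 0.6}, {"x": 0, "y": 0, "z": 0, "wx": 0, "wy": 0, "wz": 0, "claw": 0.6}, {"x": 0, "y": 0, "z": 0.03, "wx": 0, "wy": 0, "wz": 0, "claw": 0.6}, {"x": 0, "y": 0, "z": 0.08, "wx": 0, "wy": 0, "wz": 0, "claw": 0.6}, {"x": 0, "y": 0, "z": 0.13, "wx": 0, "wy": 0, "wz": 0, "claw": 0.6}])

```text
t: 17.62
tool_pos: [0.4538, -0.2547, 0.1053]
eef_rot: [-89.7, -0.4, 70.2]
contact_force: [0.4, 0.9, 0.2]
finger_gap: 0.0563
```

Request:
move_arm(rows=[{"x": 0, "y": 0, "z": 0.13, "wx": 0, "wy": 0, "wz": 0, "claw": 0.6}, {"x": 0, "y": 0, "z": 0.14, "wx": 0, "wy": 0, "wz": 0, "claw": 0.6}, {"x": -0.13, "y": 0.05, "z": 0, "wx": 0, "wy": 0, "wz": 0, "claw": 0.6}, {"x": -0.13, "y": 0.05, "z": 0, "wx": 0, "wy": 0, "wz": 0, "claw": 0.6}])

```text
t: 17.95
tool_pos: [0.3926, -0.2326, 0.1792]
eef_rot: [-90.5, -0.2, 70.3]
contact_force: [-0.1, 1.6, -0.5]
finger_gap: 0.0569
```

```bash
python3 - <<'E'
from h import *
s=arm.sense(); print(s["tool_pos"],s["finger_gap"],s["contact_force"],s["t"])
im=[]
for n in ("scene","top"):
    f=arm.grab_frame(n)
    for t in ["stamp_center","lid_tab","ink_pad","tape_roll","swab_jar"]:
        for r in arm.place_of(f,t)[:3]: print(n,t,round(r["confidence"],2),w(f,r["at"]))
    u,v=px(f,np.array([.4546,-.2569,.045])).astype(int); print(u,v)
    im.append(cv2.resize(f["image"][v-90:v+70,u-80:u+80],(400,400),interpolation=cv2.INTER_CUBIC))
save({"image":np.hstack(im)},"c9.png")
E
```

```text
[ 0.3926 -0.2326  0.1792] 0.05686352812027799 [-0.0666  1.5581 -0.4634] 17.95
scene stamp_center 0.74 [0.4055 0.1373 0.0372]
scene stamp_center 0.59 [ 0.4527 -0.258   0.0494]
scene lid_tab 0.57 [ 0.5186 -0.2793  0.2654]
scene ink_pad 0.71 [ 0.377   0.2382 -0.0021]
scene tape_roll 0.77 [ 0.4156 -0.004  -0.0011]
scene swab_jar 0.96 [0.5358 0.2623 0.0031]
400 206
top stamp_center 0.58 [0.4032 0.134  0.0406]
top stamp_center 0.52 [ 0.4558 -0.2585  0.047 ]
top lid_tab 0.81 [ 0.5238 -0.2803  0.2678]
top ink_pad 0.98 [0.382  0.2348 0.0001]
top tape_roll 0.86 [ 0.42   -0.0107  0.0032]
top swab_jar 0.65 [0.5347 0.2636 0.0031]
414 281
```

View pics/c9.png

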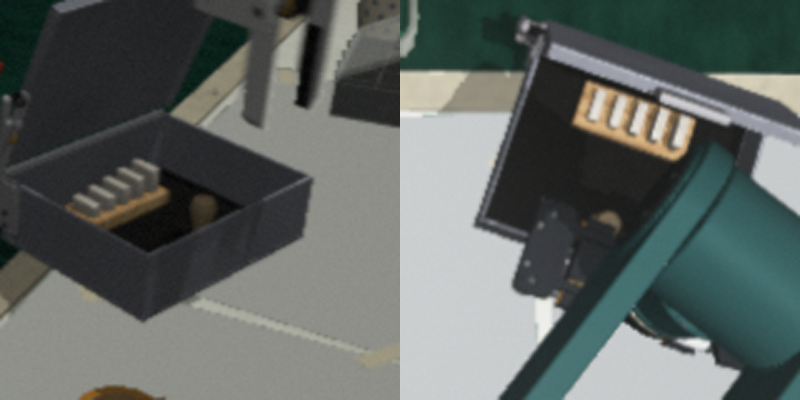

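The stamp is standing upright on the case floor, the lid is open, and the gripper is clear of everything.

```bash
python3 -c "
from workcell import arm
print(arm.hand_in())"
```

```text
the job is handed in; nothing more can be done
None
```

The lid is open and holding by itself, and the smaller stamp stands upright on the case floor in front of the gauges. I handed the job in at about 18 s.

**Lid:** I pushed it up by the tab with the shut fingertips. It went over centre at about 1.2 rad. Readings taken between moves peaked at about 13 N early in the lift and about 8 N at the stop, both under 20 N. With the finger pulled back 16 mm, the camera showed the lid staying put.

**Stamp:** I set it down until it touched the floor, at 7.5 N at most, then let go and moved clear. Both fixed cameras put its centre at about (0.454, -0.258), 47–49 mm high. Upright would be about 46 mm, so this agrees within the networks' error.

**Last checks:** The lid tab was still up (z 0.265–0.268). The ink pad, tape roll, jar and larger stamp were where they started, within measuring error.

**Possible problem:** While tilting the tool early on, joint 2 ran onto its lower limit. It read -43.41° against -43.37°, with a brief force reading of about 48 N while nothing was touching the lid or bench. I backed off at once, but this overshoot of about 0.04° could count as a joint passing its range.

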